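# Load the relay test drawer and test the trip

### The job

Plug every relay module on the bench fully into a socket of its own in the test unit's open drawer, then push the drawer home, without slamming it, until it clicks in at its detent. With the drawer shut, press the test button on the trip box so that the trip lever drops, then lift the lever back up until it stays. Leave the other things on the bench where they are.

Things in the scene. Friction and masses are not known exactly. Their poses are not given: they have to be found in the camera images.
- module0: plug-in relay module, one of three or four (None when absent): an upright black block, 60 mm along its x, 50 mm along its y, 66 mm tall, all of it straight-sided but for a 3 mm chamfer round the foot; stands on the table with z up. Its lower 24 mm are the plug. The foot is heavy. Origin: centre of the underside. It is the same either way round (half a turn).
- module1: plug-in relay module, one of three or four (None when absent): an upright black block, 60 mm along its x, 50 mm along its y, 66 mm tall, all of it straight-sided but for a 3 mm chamfer round the foot; stands on the table with z up. Its lower 24 mm are the plug. The foot is heavy. Origin: centre of the underside. It is the same either way round (half a turn).
- module2: plug-in relay module, one of three or four (None when absent): an upright black block, 60 mm along its x, 50 mm along its y, 66 mm tall, all of it straight-sided but for a 3 mm chamfer round the foot; stands on the table with z up. Its lower 24 mm are the plug. The foot is heavy. Origin: centre of the underside. It is the same either way round (half a turn).
- module3: plug-in relay module, one of three or four (None when absent): an upright black block, 60 mm along its x, 50 mm along its y, 66 mm tall, all of it straight-sided but for a 3 mm chamfer round the foot; stands on the table with z up. Its lower 24 mm are the plug. The foot is heavy. Origin: centre of the underside. It is the same either way round (half a turn).
- socket0 (a point): centre of the mouth (top face) of one of the four identical sockets in the drawer, two by two: rectangular holes 62 mm along the point's x (the drawer's sliding direction) by 52 mm along its y, 24 mm deep, z up. Rows are 72 mm apart along x and 90 mm along y. The mouths lie 51 mm above the table; a module fully plugged has its origin 24 mm below the mouth. They move with the drawer.
- socket1 (a point): centre of the mouth (top face) of one of the four identical sockets in the drawer, two by two: rectangular holes 62 mm along the point's x (the drawer's sliding direction) by 52 mm along its y, 24 mm deep, z up. Rows are 72 mm apart along x and 90 mm along y. The mouths lie 51 mm above the table; a module fully plugged has its origin 24 mm below the mouth. They move with the drawer.
- socket2 (a point): centre of the mouth (top face) of one of the four identical sockets in the drawer, two by two: rectangular holes 62 mm along the point's x (the drawer's sliding direction) by 52 mm along its y, 24 mm deep, z up. Rows are 72 mm apart along x and 90 mm along y. The mouths lie 51 mm above the table; a module fully plugged has its origin 24 mm below the mouth. They move with the drawer.
- socket3 (a point): centre of the mouth (top face) of one of the four identical sockets in the drawer, two by two: rectangular holes 62 mm along the point's x (the drawer's sliding direction) by 52 mm along its y, 24 mm deep, z up. Rows are 72 mm apart along x and 90 mm along y. The mouths lie 51 mm above the table; a module fully plugged has its origin 24 mm below the mouth. They move with the drawer.
- drawer (a joint): how far the test unit's drawer is open, m: 0 fully home against its stop, about 0.19 open. It runs along the tester's x and opens towards the robot (-x). The last 16 mm run over a sprung detent (about 6 N to push through), which past 7 mm snaps the drawer home and holds it.
- drawer_handle (a point): middle of the drawer's bar handle: a 12 mm round bar, 110 mm long across the front (along y), 98 mm above the table and 26 mm in front of the front panel; the front panel's face is 270 mm wide and reaches from 8 to 120 mm above the table. x points the way the drawer is pushed home.
- tester: test unit, a fixed grey steel cabinet 250 x 270 x 125 mm (x, y, z) with one drawer in its front (-x) side; origin under its centre.
- tripbox: trip box, a fixed white plastic housing 130 x 150 mm, its -y part 45 mm and its +y part 70 mm high; the trip lever stands on the low part, the test button on the high one. Origin under its centre; the lever falls towards its -x.
- button (a joint): travel of the black round test button, m: 0 out, 0.008 fully down (about 4 N). Pressed past about 5 mm it trips the lever; it springs back.
- button_top (a point): centre of the test button's top, 34 mm across, 87 mm above the table when out; it is pressed straight down.
- lever (a joint): angle of the trip lever, rad: 0 up (leaning 10 degrees back from vertical against its stop, where it stays by its weight), 1.66 dropped (about 5 degrees above level, pointing to the trip box's -x). It drops by its own weight once past 0.18.
- lever_knob (a point): middle of the trip lever's black knob: a cylinder 24 mm thick and 34 mm long, its axis along the hinge axis (y of the trip box). 95 mm from the hinge.
- lever_hinge (a point): point of the trip lever's hinge axis in the plane in which the lever swings, 58 mm above the table; the axis runs along this point's y. The steel stem is 12 mm thick.
- bottle: bystander: small white capped bottle, 40 mm across, 85 mm tall, standing among the modules; origin under its centre
- driver: bystander: screwdriver with a black handle, 200 mm long, lying along its x axis; origin under its middle
- tape: bystander: roll of clear tape, 90 mm across, 24 mm high, lying flat; origin under its centre
- spool: bystander: aluminium wire spool, 60 mm across, 56 mm tall, standing; origin under its centre
- bin: bystander: small blue open bin, 120 x 90 x 60 mm; origin under its centre
- carton: bystander: closed cardboard carton, 120 x 90 x 70 mm; origin under its centre
Things that resemble listed ones, but are neither listed nor needed, are in the scene too. Leave any blue or yellow look-alike of the module0 alone.

How it is judged:
By the outcome, as a careful person would: the job done as asked, in the order asked, and still so for the second after the job is handed in, with the robot touching nothing.
Of module0, module1, module2, module3 only 3 to 4 are there at a start; the rules pass over those that are not, and their reading is None.
At some moment in a run one of module0, module1, module2, module3 may be knocked a few centimetres aside while the robot is not near it.
It also fails if it takes over 210 s, if anything falls off the work surface, if the arm or the gripper's body presses on something with over 40 N, if the wrist force passes 120 N, or if a joint passes its speed limit or range.

### The arm

A 7-joint arm with a two-finger parallel gripper is mounted at the origin on the work surface. World frame = base frame: x ahead of the robot, y to its left, z up, the work surface at z = 0. Lengths are in m, angles in rad, forces in N, time in s.
With the tool pointing down it reaches from about 0.375 to 0.925 m from the base axis. Payload 3.1 kg.
Tool frame: the origin (TCP) lies between the finger pads; the fingertips stand 19 mm ahead of it and the grasp point (between the pads) is the TCP; z points along the fingers, y is the line along which they close (so a half turn about z gives the same grasp; the last joint's range is limited). The gripper opens to 85 mm and grips with 20 to 120 N. Pads are 22 mm wide; open, the fingers measure 114 mm over their backs; the gripper's body (76 mm by 85 mm) begins 54 mm behind the grasp point. The pads swing forward as they close: fully open they stand 13 mm farther back than shut.
Start: joints at [-1.268, 0.383, 0.044, 1.598, -0.018, 1.161, -0.05], TCP at [0.254, 0.598, 0.214] pointing down, gripper open.
Joint ranges: [-2.61, 2.61], [-0.41, 2.15], [-1.48, 1.57], [0, 2.5], [-1.57, 4.71], [0.05, 1.97], [-2.85, 2.85]. Speed limits (rad/s): [2.79, 2.79, 3.14, 3.14, 3.14, 3.14, 3.14].

### API

Orientations are given as a unit quaternion [x, y, z, w].
In Python, from bench import move_ptp, movel, move_j, move_gripper, pause, inverse_kinematics, read_camera, camera_params, MotionError, sign_off, look_for, tip_of, read_time_s, read_qpos, read_joint_vel, read_effort, read_eef_pos, read_tcp_rot, read_ft_force, read_ft_torque, read_finger_gap, read_grasp_force gives the robot as it stands. Calls block until the motion is done:
- move_ptp(position, orientation): joint-space move of the TCP to a pose.
- movel(position, orientation=None, speed=0.15): straight line of the TCP; orientation=None keeps the orientation; speed is the mean speed in m/s.
- move_j(angles): joint-space move.
- move_gripper(opening, effort=None): finger opening in m; effort is the grip in N (None keeps the last); returns when the fingers have stopped.
- pause(seconds).
- inverse_kinematics(position, orientation): joint angles nearest the present ones, or None.
- read_camera(name): name is "side" or "top"; returns the picture (420x560x3 uint8, red, green, blue); there is no depth.
- camera_params(name): a dict with "K" (3x3 intrinsics, pixels), "camera_from_world" (4x4, takes a point from world to camera coordinates). Camera axes: x right, y down, z forward; pixel columns grow to the right and rows downward; lengths in m; the calibration is good to about 2 mm. A picture is of the moment at which its call begins. camera_params takes no time and is no camera call.
A pose or a line that the arm cannot do raises MotionError and nothing moves.
- sign_off(): hands the job in; it is judged then, once.
Trained networks look in the newest picture that a camera, given by its name, has taken for a name from the list of things; names that differ only in an ending like _2 or _b are one class to them, and where a whole thing is asked for, a point or a joint stands for the part that bears it (a point fixed in the world has none). Each returns a list of dicts, best first, with "confidence" (0 to 1); they miss things now and then, are a little off and sometimes report something else, mostly with a low value. They report only what shows in the picture. A call takes as long as a camera call. They do not tell look-alikes from the thing itself.
- look_for(camera, name): "at" ([column, row] in pixels, amid what is visible of it).
- tip_of(camera, name): "at" ([column, row] in pixels: a listed point, or the origin of a listed thing).
Readings, each from a call of its own:
- read_time_s(): time.
- read_qpos(): joint angles.
- read_joint_vel(): joint speeds.
- read_effort(): joint torques, N m.
- read_eef_pos(): TCP position.
- read_tcp_rot(): TCP orientation.
- read_ft_force(): force on the tool from outside, world axes, zero at the start.
- read_ft_torque(): the same for the moment, N m.
- read_finger_gap(): finger opening in m.
- read_grasp_force(): force on a finger pad.
Only numpy, scipy, OpenCV 4.12 (cv2) and the standard library are available. Lean on these libraries where they do the work, as an engineer would, in place of code of your own. Each camera call takes 0.05 s, during which the arm holds its last target. There are 200 camera calls.

## Working session

There is one attempt and no reset: what is moved stays moved. The work goes in short steps, each a Python script; the robot and the scene stay as the last script left them, time stands still between calls to the robot, and variables do not carry over. Pictures are saved under pics/ and viewed, at most 14 in all, crops included, and the job is handed in when it is done.

```bash
mkdir -p pics; ls
python3 - <<'E'
from bench import *
import cv2,numpy as np
for c in("top","side"):
    im=read_camera(c); cv2.imwrite(f"pics/{c}0.png",im[:,:,::-1])
    p=camera_params(c); print(c,p["K"],p["camera_from_world"])
    for n in("module0","socket0","drawer_handle","tester","tripbox","button_top","lever_knob","lever_hinge","bottle"):
        print(c,n,[(np.round(d["at"]).tolist(),round(d["confidence"],2)) for d in tip_of(c,n)])
print(read_time_s(),read_tcp_rot(),read_eef_pos())
E
```

```text
pics
top [[384.78886404   0.         277.09100211]
 [  0.         384.78886404 210.41288659]
 [  0.           0.           1.        ]] [[-0.02123804 -0.9996863   0.01327546  0.00928444]
 [-0.9850064   0.01864862 -0.17150692  0.56304812]
 [ 0.17120555 -0.01671888 -0.98509347  1.13124317]
 [ 0.          0.          0.          1.        ]]
top module0 [([387.0, 202.0], 0.89), ([352.0, 216.0], 0.84), ([348.0, 178.0], 0.84), ([424.0, 189.0], 0.82), ([437.0, 230.0], 0.76), ([315.0, 284.0], 0.73)]
top socket0 [([280.0, 222.0], 0.82), ([248.0, 227.0], 0.77), ([275.0, 195.0], 0.75), ([252.0, 198.0], 0.6)]
top drawer_handle [([266.0, 249.0], 0.79)]
top tester [([252.0, 146.0], 0.93), ([380.0, 294.0], 0.15)]
top tripbox [([171.0, 206.0], 0.63), ([279.0, 219.0], 0.28)]
top button_top [([152.0, 215.0], 0.68)]
top lever_knob [([168.0, 204.0], 0.69)]
top lever_hinge [([178.0, 211.0], 0.87), ([248.0, 224.0], 0.31)]
top bottle [([392.0, 237.0], 0.74), ([250.0, 198.0], 0.18)]
side [[384.66971445   0.         283.81069367]
 [  0.         384.66971445 214.22267822]
 [  0.           0.           1.    
[... 188 characters left out ...]
.          1.        ]]
side module0 [([378.0, 295.0], 0.97), ([403.0, 344.0], 0.82), ([338.0, 280.0], 0.77), ([309.0, 300.0], 0.75), ([364.0, 260.0], 0.72), ([424.0, 313.0], 0.59), ([267.0, 294.0], 0.56)]
side socket0 [([280.0, 213.0], 0.76), ([301.0, 224.0], 0.74), ([290.0, 235.0], 0.66), ([266.0, 223.0], 0.6)]
side drawer_handle []
side tester [([315.0, 203.0], 0.74), ([238.0, 170.0], 0.63)]
side tripbox [([238.0, 198.0], 0.58)]
side button_top [([219.0, 178.0], 0.41)]
side lever_knob [([239.0, 171.0], 0.7)]
side lever_hinge [([236.0, 193.0], 0.82)]
side bottle [([355.0, 317.0], 0.58)]
1.0 [ 1.99026548e-01  9.79994098e-01 -2.29333536e-05 -3.96183331e-06] [0.25357153 0.59849449 0.21385751]
```

View pics/top0.png

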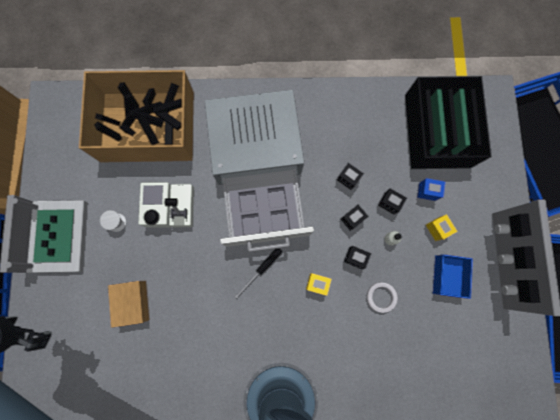

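View pics/side0.png

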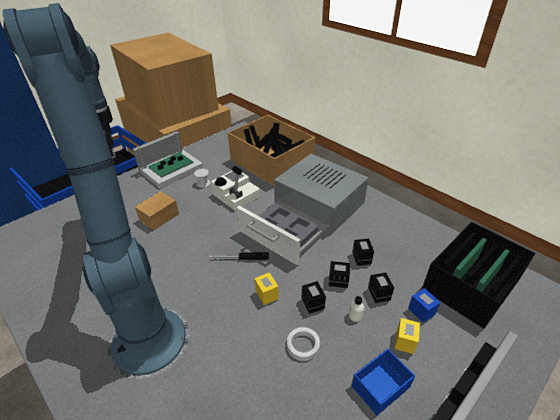

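Top view: four black modules at about (350,176), (392,201), (354,217) and (357,257). Blue and yellow look-alikes sit at (432,188), (443,227) and (319,284). The drawer is open at (265,215), and the trip box is at (166,205) with its button at (151,216). Next I'll zoom in.

Run:
```python
import cv2
a=cv2.imread("pics/top0.png")[150:270,205:365]; cv2.imwrite("pics/c1.png",cv2.resize(a,None,fx=5,fy=5,interpolation=cv2.INTER_CUBIC))
b=cv2.imread("pics/top0.png")[175:235,130:200]; c=cv2.imread("pics/side0.png")[155:215,200:270]
d=cv2.imread("pics/side0.png")[180:270,220:350]
f=lambda i,s:cv2.resize(i,s,interpolation=cv2.INTER_CUBIC)
import numpy as np
cv2.imwrite("pics/c2.png",np.vstack([np.hstack([f(b,(350,300)),f(c,(350,300))]),f(d,(433,300)) if 0 else cv2.copyMakeBorder(f(d,(433,300)),0,0,0,267,0)]))
```

```text
(no output)
```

View pics/c1.png

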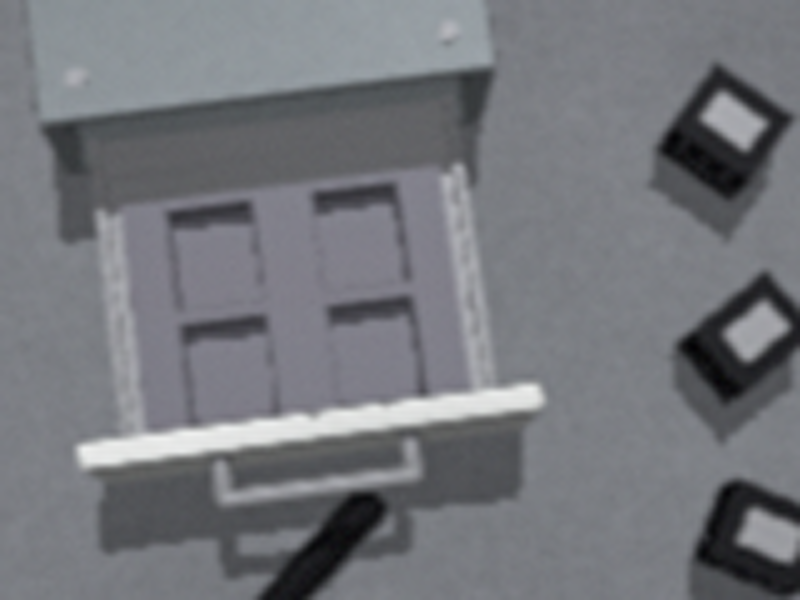

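View pics/c2.png

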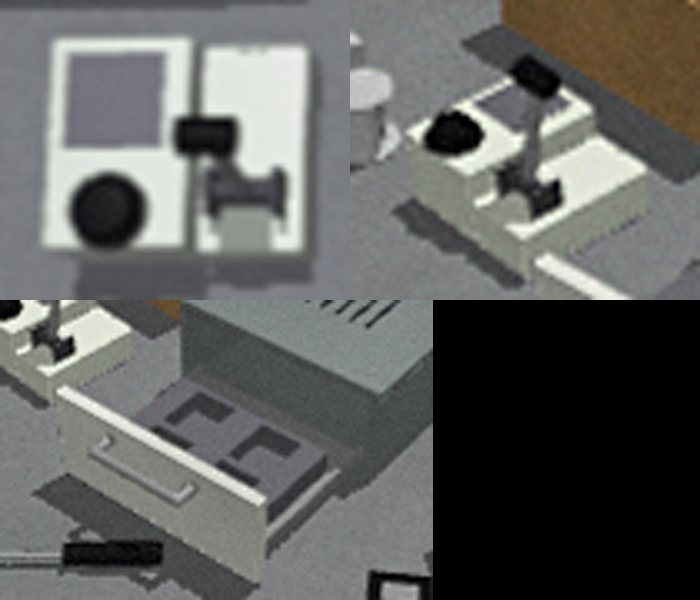

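Crops: the sockets are clear, with rims at top px (247,200), (277,197), (250,223) and (280,219). The panel's top edge is a white bar. On the trip box the button is at about (151,217), and the knob at (171,202) stands up. The hinge bracket is at (179,212). Next step is fitting box models.

```bash
cat > vis.py <<'E'
import numpy as np,cv2
from scipy.optimize import minimize,least_squares
from scipy.ndimage import map_coordinates,gaussian_filter
from bench import camera_params
CP={c:camera_params(c) for c in("top","side")}
def proj(c,P):
    P=np.atleast_2d(P);T=CP[c]["camera_from_world"];q=(P@T[:3,:3].T+T[:3,3])@CP[c]["K"].T
    return q[:,:2]/q[:,2:]
def unproj(c,uv,z):
    T=CP[c]["camera_from_world"];R,t=T[:3,:3],T[:3,3];o=-R.T@t
    d=R.T@np.linalg.solve(CP[c]["K"],[*uv,1.]);return o+d*(z-o[2])/d[2]
def rot(a):return np.array([[np.cos(a),-np.sin(a)],[np.sin(a),np.cos(a)]])
B=np.array([[sx,sy] for sx in(-1,1) for sy in(-1,1)])
def boxpts(x,y,a,z0=0.,L=.060,W=.050,H=.066):
    f=lambda l,w,z:np.c_[B*[l/2,w/2]@rot(a).T+[x,y],np.full(4,z)]
    return np.vstack([f(L-.006,W-.006,z0),f(L,W,z0+.003),f(L,W,z0+H)])
S=4
def sil(c,P,x0,y0,n):
    h=cv2.convexHull((proj(c,P).astype(np.float32)-[x0,y0]+.5).astype(np.float32)*S-.5)
    m=np.zeros((n*S,n*S),np.uint8);cv2.fillPoly(m,[np.round(h*16).astype(np.int32)],255,cv2.LINE_AA,4)
    return cv2.resize(m,(n,n),interpolation=cv2.INTER_AREA)/255.
def darkpatch(c,im,ctr,n):
    x0,y0=(np.round(ctr)-n//2).astype(int)
    g=im[y0:y0+n,x0:x0+n].max(2).astype(float)
    s=np.clip((75-g)/45,0,1)           # softly dark
    m=(s>.45).astype(np.uint8);k,l,st,_=cv2.connectedComponentsWithStats(m)
    d=[abs(st[i,0]+st[i,2]/2-n/2)+abs(st[i,1]+st[i,3]/2-n/2)-st[i,4]/50 for i in range(1,k)]
    b=(l==1+int(np.argmin(d))).astype(np.uint8)
    cs,_=cv2.findContours(b,cv2.RETR_EXTERNAL,cv2.CHAIN_APPROX_NONE);f=np.zeros_like(b);cv2.drawContours(f,cs,-1,1,-1)
    inner=cv2.erode(f,np.ones((3,3),np.uint8));near=cv2.dilate(f,np.ones((3,3),np.uint8))
    return np.where(inner>0,1.,s*near),x0,y0
def fit_module(ims,x,y,cams=("top","side"),n=44):
    tgt={}
    for c in cams:
        tgt[c]=darkpatch(c,ims[c],proj(c,[x,y,.033])[0],n)
    def cost(p):
        P=boxpts(p[0]/100,p[1]/100,p[2])
        return sum(((sil(c,P,t[1],t[2],n)-t[0])**2).sum() for c,t in tgt.items())
    best=None
    for a in np.arange(0,np.pi,np.pi/8):
        r=minimize(cost,[x*100,y*100,a],method="Nelder-Mead",options=dict(initial_simplex=[[x*100,y*100,a],[x*100+1,y*100,a],[x*100,y*100+1,a],[x*100,y*100,a+.2]],xatol=1e-3,fatol=1e-3))
        if best is None or r.fun<best.fun:best=r
    return np.array([best.x[0]/100,best.x[1]/100,(best.x[2]+np.pi/2)%np.pi-np.pi/2]),best.fun
def fit_drawer(im,x,y,a):
    g=gaussian_filter(im.mean(2),.6)
    e=[]
    for cx in(-36,36):
        for cy in(-45,45):
            for t in np.linspace(-.85,.85,25):
                e.append((cx+31,cy+26*t,1,0))      # far edge
                e.append((cx+31*t,cy-26,0,-1))     # right edge
                if cx>0 or t>-.2:e.append((cx+31*t,cy+26,0,1))
    e=np.array(e)/[1000,1000,1,1]
    def cost(p):
        R=rot(p[2]);q=e[:,:2]@R.T+[p[0]/100,p[1]/100];nn=e[:,2:]@R.T*.0015
        s=lambda k:map_coordinates(g,proj("top",np.c_[q+k*nn,np.full(len(q),.051)]).T[::-1],order=1)
        return -(s(1)-s(-1)).mean()
    best=None
    for dx in(-.4,0,.4):
        for dy in(-.4,0,.4):
            r=minimize(cost,[x*100+dx,y*100+dy,a],method="Nelder-Mead",options=dict(initial_simplex=[[x*100+dx,y*100+dy,a],[x*100+dx+.2,y*100+dy,a],[x*100+dx,y*100+dy+.2,a],[x*100+dx,y*100+dy,a+.03]]))
            if best is None or r.fun<best.fun:best=r
    return np.array([best.x[0]/100,best.x[1]/100,best.x[2]]),best.fun
E
python3 - <<'E'
from vis import *
ims={c:cv2.imread(f"pics/{c}0.png")[:,:,::-1] for c in("top","side")}
np.set_printoptions(precision=4,suppress=True)
for uv in([350,176],[392,201],[354,217],[357,257]):
    p=unproj("top",uv,.05)
    for cams in(("top",),("side",),("top","side")):print(uv,cams,*fit_module(ims,p[0],p[1],cams))
S4=[unproj("top",u,.051)[:2] for u in([280,222],[248,227],[275,195],[252,198])]; S5=[unproj("side",u,.051)[:2] for u in([280,213],[301,224],[290,235],[266,223])]
print(np.mean(S4,0),np.mean(S5,0)); m=np.mean(S4,0)
d,f=fit_drawer(ims["top"],m[0],m[1],.1);print("drawer",d,f)
# panel top
v=ims["top"].astype(int);w=((v.min(2)>170)).astype(np.uint8);w[:,:215]=0;w[:,318:]=0;w[:220]=0;w[250:]=0
r=cv2.minAreaRect(cv2.findNonZero(w));bx=cv2.boxPoints(r);print("panel",[unproj("top",u,.12)[:2] for u in bx])
for c,n,u,z in(("top","btn",[152,215],.087),("side","btn",[219,178],.087),("top","hinge",[178,211],.058),("side","hinge",[236,193],.058),("top","knob",[168,204],.1516),("side","knob",[239,171],.1516),("top","box",[171,206],0),("side","box",[238,198],0),("top","handle",[266,249],.098),("top","tester",[252,146],0)):print(c,n,unproj(c,u,z)[:2])
vis=ims["top"][:,:,::-1].copy()
E
```

```text
[350, 176] ('top',) [ 0.669  -0.232   0.9139] 48.75350847964458
[350, 176] ('side',) [ 0.6696 -0.2299  0.8579] 8.665901149130676
[350, 176] ('top', 'side') [ 0.6695 -0.2307  0.878 ] 63.26865222777565
[392, 201] ('top',) [ 0.587  -0.3602  0.9538] 42.17918578324576
[392, 201] ('side',) [ 0.5879 -0.3577  0.9585] 13.479280618565511
[392, 201] ('top', 'side') [ 0.587  -0.3582  0.9592] 58.214524328249816
[354, 217] ('top',) [ 0.5387 -0.239  -0.9248] 44.71812892477252
[354, 217] ('side',) [ 0.5387 -0.2363 -0.9492] 9.773282070998334
[354, 217] ('top', 'side') [ 0.5381 -0.237  -0.9428] 58.73369729591183
[357, 257] ('top',) [ 0.4157 -0.2397  1.1839] 42.299059336152766
[357, 257] ('side',) [ 0.4156 -0.2386  1.11  ] 10.828262634029645
[357, 257] ('top', 'side') [ 0.4157 -0.2388  1.1387] 56.88938271604938
[0.5635 0.0388] [0.5705 0.0413]
drawer [0.5651 0.038  0.1167] -14.091238653199829
panel [array([0.4751, 0.1636]), array([ 0.5046, -0.1014]), array([ 0.4888, -0.1028]), array([0.4596, 0.1616])]
top btn [0.5497 0.3674]
side btn [0.5477 0.3851]
top hinge [0.5654 0.2984]
side hinge [0.5561 0.2933]
top knob [0.5692 0.3039]
side knob [0.5783 0.2898]
top box [0.5922 0.3351]
side box [0.5848 0.324 ]
top handle [0.4422 0.0332]
top tester [0.788  0.0751]
```

```bash
cat > rb.py <<'E'
from bench import *
import numpy as np
np.set_printoptions(precision=4,suppress=True)
def q(a):return [np.cos(a/2),np.sin(a/2),0,0]
def best_yaw(p,a):
    c=[]
    for k in(-1,0,1):
        j=inverse_kinematics(list(p),q(a+k*np.pi))
        if j is not None:c.append((abs(j[6]),a+k*np.pi))
    return min(c)[1]
def ptp(x,y,z,a):
    a=best_yaw((x,y,z),a);move_ptp([x,y,z],q(a));return a
def ml(x,y,z,a=None,v=.15):movel([x,y,z],None if a is None else q(a),speed=v)
def squeeze(x,y,a,z=.035,up=.13,grip=25):
    """come down with closing axis at right angles to a, close, return TCP and contact gap"""
    a=ptp(x,y,up,a);ml(x,y,z,None,.2);move_gripper(.03,grip)
    return a,read_eef_pos(),read_finger_gap()
def pick(x,y,a,h=.048):
    """module at x,y, long axis a: centre along x, then along y; returns yaw used, centre"""
    move_gripper(.085)
    _,p,g1=squeeze(x,y,a+np.pi/2)
    move_gripper(.085);ml(p[0],p[1],.13,None,.25)
    a=ptp(p[0],p[1],.13,a);ml(p[0],p[1],h,None,.2)
    move_gripper(.03,70);g2=read_finger_gap()
    ml(p[0],p[1],.2,None,.2)
    print("gaps",g1,g2,"centre",p,"after lift gap",read_finger_gap(),"F",read_ft_force(),"t",read_time_s())
    return a
E
python3 - <<'E'
from rb import *
p=read_eef_pos();ml(p[0],p[1],.3,None,.3)
x,y,a=.6695,-.2307,.878
pick(x,y,a)
import cv2
for c in("top","side"):cv2.imwrite(f"pics/{c}1.png",read_camera(c)[:,:,::-1])
print(read_eef_pos(),read_qpos())
E
```

```text
gaps 0.05948757216195286 0.03000152016064002 centre [ 0.6703 -0.2317  0.0374] after lift gap 0.03007698015980426 F [ 0.1582 -0.2865 -0.2352] t 10.1833
[ 0.6694 -0.2307  0.1976] [-0.4434  0.8204  1.1856  1.4884 -0.7665  1.3548  0.1053]
```

Run:
```python
import cv2,numpy as np
a=cv2.imread("pics/top1.png")[120:280,290:490];b=cv2.imread("pics/side1.png")[180:340,280:480]
f=lambda i:cv2.resize(i,(400,320),interpolation=cv2.INTER_CUBIC)
cv2.imwrite("pics/c3.png",np.hstack([f(a),f(b)]))
```

```text
(no output)
```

View pics/c3.png

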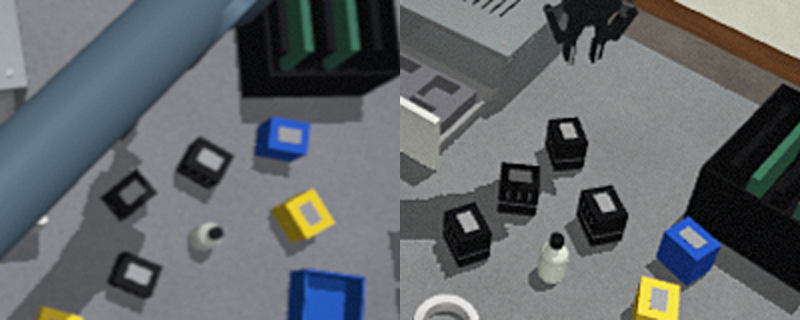

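The module still stands upright at side px (363,251), unmoved, so the second grip missed it. I'll measure it again and retry step by step.

Run:
```python
from rb import *
from vis import *
im={"side":cv2.imread("pics/side1.png")[:,:,::-1]}
m,f=fit_module(im,.6695,-.2307,("side",));print(m,f)
move_gripper(.085)
x,y=.6695,-.2307  # side y bias
x,y,a=m[0],m[1]-.0005,m[2]
a=ptp(x,y,.13,a);print("a",a,read_eef_pos(),read_tcp_rot(),q(a))
ml(x,y,.045,None,.15);print(read_eef_pos(),read_finger_gap(),read_ft_force())
cv2.imwrite("pics/side2.png",read_camera("side")[:,:,::-1][150:350,260:460].repeat(3,0).repeat(3,1))
move_gripper(.045,40);print(read_eef_pos(),read_finger_gap(),read_grasp_force(),read_ft_force())
```

```text
[ 0.6702 -0.2297  0.8407] 12.194788329275065
a 0.8406921276833748 [ 0.6695 -0.2296  0.1289] [ 0.9128  0.4084 -0.0011 -0.0009] [np.float64(0.9129477744904023), np.float64(0.4080764157030169), 0, 0]
[ 0.6709 -0.231   0.0462] 0.084911950904461 [0.942  0.0454 0.8826]
[ 0.6711 -0.2309  0.0466] 0.045099506508427256 2.9129418754018843 [-0.6626  0.4391  5.9495]
```

View pics/side2.png

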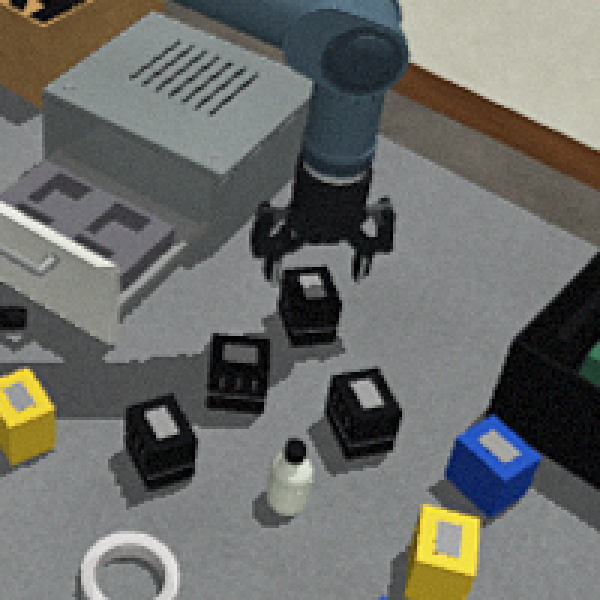

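Run:
```python
from rb import *
from vis import *
im=read_camera("side");cv2.imwrite("pics/side3.png",im[:,:,::-1])
p=read_eef_pos();print(p,read_finger_gap(),read_ft_force())
a=.8407;yv=np.array([-np.sin(a),np.cos(a)])
v=cv2.resize(im[190:290,300:425][:,:,::-1],None,fx=6,fy=6,interpolation=cv2.INTER_CUBIC)
for s in(-1,1):
  for z,col in((.027,(0,0,255)),(.066,(0,255,0))):
    u=proj("side",[*(p[:2]+s*.0225*yv),z])[0];cv2.circle(v,tuple(int(k) for k in ((u-[300,190])*6)),4,col,-1)
cv2.imwrite("pics/c4.png",v)
```

```text
[ 0.6711 -0.2309  0.0467] 0.04487753929659287 [-0.9766  0.3317  5.3367]
```

View pics/c4.png

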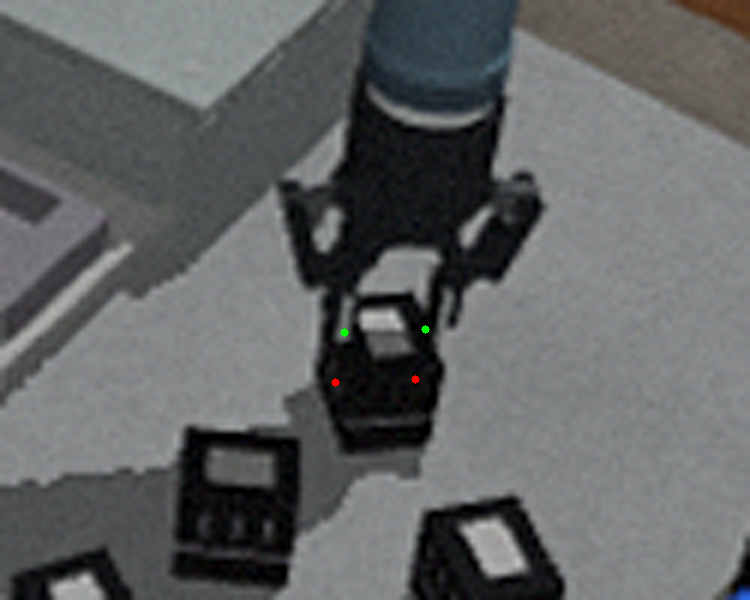

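Run:
```python
from rb import *
move_gripper(.085);p=read_eef_pos();print(p)
x,y=.6705,-.2307
for z in(.045,.04,.036,.032,.028,.026):
    ml(x,y,z,None,.08);F=read_ft_force();print(z,read_eef_pos(),F)
    if F[2]>8:break
move_gripper(.045,40);print(read_eef_pos(),read_finger_gap(),read_grasp_force(),read_ft_force(),read_time_s())
```

```text
[ 0.67   -0.23    0.0445]
0.045 [ 0.6705 -0.2308  0.045 ] [-0.5935  0.6366  0.4714]
0.04 [ 0.6701 -0.2304  0.0393] [ 0.5062 -0.3458 -0.1841]
0.036 [ 0.6702 -0.2305  0.0355] [0.3279 0.3    0.3791]
0.032 [ 0.6703 -0.2305  0.0316] [ 1.1906  0.1614 -0.1162]
0.028 [ 0.6703 -0.2305  0.0276] [-0.4653  0.3338 -0.3305]
0.026 [ 0.6704 -0.2306  0.0258] [-0.546   0.9489  0.3022]
[ 0.6709 -0.2308  0.0264] 0.049811113520848424 40.898388172499835 [ 0.3204 -0.1686  1.7476] 14.9333
```

```bash
cat >> rb.py <<'E'
SP=[(0,0)]+[(r*np.cos(t),r*np.sin(t)) for r in(.0015,.003,.0045) for t in np.arange(0,2*np.pi,np.pi/4)]
def insert(D,sx,sy,h):
    """D=(x,y,yaw) drawer socket-pattern centre; h=TCP height above module underside"""
    c,s=np.cos(D[2]),np.sin(D[2]);X,Y=D[0]+c*sx-s*sy,D[1]+s*sx+c*sy
    a=ptp(X,Y,.2,D[2]);F0=read_ft_force()
    ml(X,Y,.056+h,None,.2)
    zt=.027+h;X0,Y0=X,Y
    for i,(dx,dy) in enumerate(SP):
        x,y=X0+dx,Y0+dy;z=.050+h
        if i:ml(x,y,.053+h,None,.05)
        while z>zt-.0005:
            ml(x,y,z,None,.04);F=read_ft_force()-F0
            if F[2]>20 and z>zt+.003:break
            z-=.004
        else:
            ml(x,y,zt-.0005,None,.04);F=read_ft_force()-F0
            print("in, try",i,"F",F,"pos",read_eef_pos(),"tgt",x,y,zt,"t",read_time_s());return True
        print("blocked",i,z-h,F)
        if i>12:break
    return False
def release(up=.2):
    move_gripper(.07);p=read_eef_pos();ml(p[0],p[1],up,None,.25)
E
python3 - <<'E'
from rb import *
p=read_eef_pos();ml(p[0],p[1],.2,None,.2);print(read_finger_gap(),read_grasp_force(),read_ft_force())
move_gripper(.045,80)
ok=insert((.565,.039,.115),.036,-.045,.026);print(ok,read_finger_gap(),read_ft_force())
import cv2
for c in("top","side"):cv2.imwrite(f"pics/{c}4.png",read_camera(c)[:,:,::-1])
E
```

```text
0.04950723084782741 40.72224365081638 [-0.7312  0.3154 -1.7297]
in, try 0 F [0.0884 5.1942 8.3844] pos [ 0.607  -0.0006  0.0534] tgt 0.6059258132130265 -0.001571884511967811 0.053 t 19.65
True 0.04858631955252774 [0.2228 4.3382 7.7889]
```

Run:
```python
from rb import *
from vis import *
release();ptp(.587,-.3,.25,.95)
ims={c:read_camera(c) for c in("top","side")}
for c in ims:cv2.imwrite(f"pics/{c}5.png",ims[c][:,:,::-1])
f=lambda i:cv2.resize(i,(400,400),interpolation=cv2.INTER_CUBIC)
cv2.imwrite("pics/c5.png",np.hstack([f(ims["top"][140:270,210:340]),f(ims["side"][180:310,225:355])])[:,:,::-1])
for xy in((.587,-.3585),(.538,-.2375),(.4157,-.239)):
    for cs in(("top",),("side",)):print(xy,cs,*fit_module(ims,*xy,cs))
print(read_time_s())
```

```text
Traceback (most recent call last):
  File "vis.py", line 35, in fit_module
    tgt[c]=darkpatch(c,ims[c],proj(c,[x,y,.033])[0],n)
           ~~~~~~~~~^^^^^^^^^^^^^^^^^^^^^^^^^^^^^^^^^^
  File "vis.py", line 28, in darkpatch
    b=(l==1+int(np.argmin(d))).astype(np.uint8)
                ~~~~~~~~~^^^
ValueError: attempt to get argmin of an empty sequence
```

View pics/c5.png

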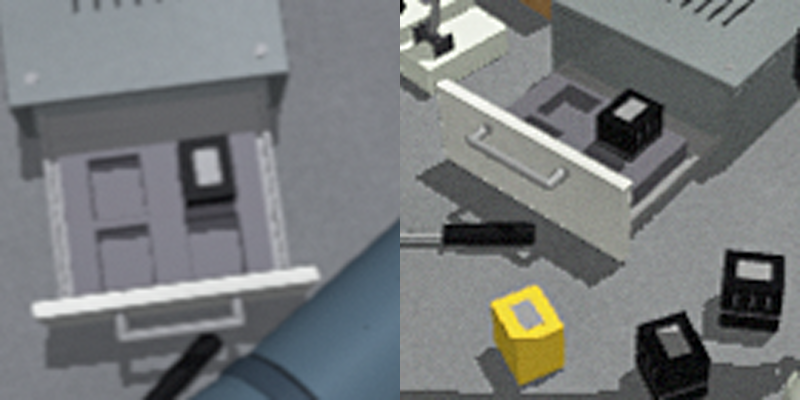

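The first module is plugged in at the back right. The arm hides the bench from the top camera, so I'll use the side camera.

```bash
cat >> rb.py <<'E'
def pick(x,y,a,h=.026):
    move_gripper(.085)
    _,p,g1=squeeze(x,y,a+np.pi/2,z=.030)
    move_gripper(.085);ml(p[0],p[1],.13,None,.3)
    a=ptp(p[0],p[1],.13,a);ml(p[0],p[1],h,None,.2)
    move_gripper(.045,80);g2=read_finger_gap();zg=read_eef_pos()[2]
    ml(p[0],p[1],.2,None,.25)
    print("gaps",g1,g2,"zg",zg,"centre",p,"lift gap",read_finger_gap(),read_grasp_force(),"t",read_time_s())
    return g1>.056 and .047<g2<.053 and read_finger_gap()>.046
E
python3 - <<'E'
from rb import *
from vis import *
im={"side":cv2.imread("pics/side5.png")[:,:,::-1]}
for xy in((.587,-.3585),(.538,-.2375),(.4157,-.239)):print(xy,*fit_module(im,*xy,("side",)))
E
```

```text
(0.587, -0.3585) [ 0.5879 -0.3577  0.9588] 19.311591268315606
(0.538, -0.2375) [ 0.5388 -0.2364 -0.9502] 17.010821478918366
(0.4157, -0.239) [ 0.416  -0.2388  1.1274] 14.172238028108847
```

Run:
```python
from rb import *
from vis import *
if pick(.5875,-.3587,.958):
    if insert((.566,.040,.115),.036,.045,.026):
        release()
        ims={c:read_camera(c) for c in("top","side")}
        for c in ims:cv2.imwrite(f"pics/{c}6.png",ims[c][:,:,::-1])
        for xy in((.538,-.2375),(.4157,-.239)):print(xy,*fit_module(ims,*xy,("side",)))
```

```text
gaps 0.05955729786511548 0.04826404628410514 zg 0.028177549712442615 centre [ 0.5882 -0.3599  0.0324] lift gap 0.04781522480062103 82.63939619064331 t 28.6417
blocked 0 0.041999999999999996 [-0.613   2.8249 20.0484]
in, try 1 F [ 0.4193  1.5515 13.7042] pos [0.6004 0.0889 0.0557] tgt 0.5980986112575968 0.08883364607631161 0.053 t 33.9583
(0.538, -0.2375) [ 0.5391 -0.2365 -0.9502] 12.169184501687386
(0.4157, -0.239) [ 0.4155 -0.2386  1.1074] 11.776974667862788
```

Run:
```python
from rb import *
from vis import *
p=read_eef_pos();ml(.6,-.25,.3,None,.3)
im=read_camera("top");cv2.imwrite("pics/top7.png",im[:,:,::-1]);s=read_camera("side");cv2.imwrite("pics/side7.png",s[:,:,::-1])
for n in("top0","top5","top7"):
    v=cv2.imread(f"pics/{n}.png").astype(int);w=((v.min(2)>170)).astype(np.uint8);w[:,:215]=0;w[:,318:]=0;w[:220]=0;w[250:]=0
    r=cv2.minAreaRect(cv2.findNonZero(w));print(n,r)
f=lambda i:cv2.resize(i,(400,400),interpolation=cv2.INTER_CUBIC)
cv2.imwrite("pics/c7.png",np.hstack([f(im[140:270,210:340]),f(s[180:310,225:355])])[:,:,::-1])
```

```text
top0 ((266.48883056640625, 234.4145050048828), (5.518471717834473, 93.64156341552734), 82.56858825683594)
top5 ((265.9816589355469, 230.66461181640625), (12.293664932250977, 93.63540649414062), 82.303955078125)
top7 ((248.01541137695312, 233.6231231689453), (5.457528114318848, 56.931941986083984), 82.87498474121094)
```

View pics/c7.png

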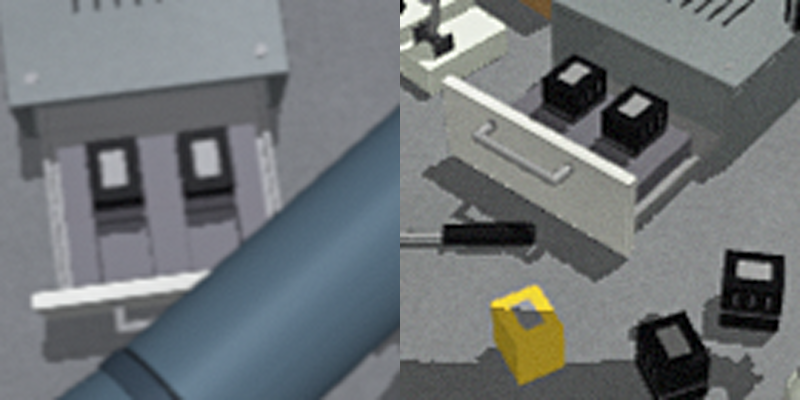

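Both back modules are seated, and the drawer slid in about 3 mm. Next is the front right socket.

Run:
```python
from rb import *
from vis import *
if pick(.5388,-.2376,-.950):
    if insert((.569,.0402,.115),-.036,-.045,.028):
        release()
        ims={c:read_camera(c) for c in("top","side")}
        for c in ims:cv2.imwrite(f"pics/{c}8.png",ims[c][:,:,::-1])
        for xy in((.4157,-.239),):print(xy,*fit_module(ims,*xy,("side",)))
```

```text
gaps 0.05941808406100407 0.04820206439425699 zg 0.02786213996439134 centre [ 0.5403 -0.2383  0.0319] lift gap 0.04829057740200406 82.5587010383606 t 42.65
in, try 0 F [0.6205 1.3883 2.8912] pos [ 0.5391 -0.0088  0.0549] tgt 0.5384013887424031 -0.008633646076311612 0.055 t 47.125
(0.4157, -0.239) [ 0.3942 -0.2715  1.0823] 8.648364304327394
```

Run:
```python
from rb import *
from vis import *
ims={c:read_camera(c) for c in("top","side")}
m,f=fit_module(ims,.394,-.272,("side",));print(m,f)
try:print("top",*fit_module(ims,.394,-.273,("top",)))
except Exception as e:print(e)
if f<25 and pick(m[0],m[1]-.001,m[2]):
    if insert((.570,.0402,.115),-.036,.045,.028):
        release(.25);ptp(.6,-.25,.3,.1)
        ims={c:read_camera(c) for c in("top","side")}
        for c in ims:cv2.imwrite(f"pics/{c}9.png",ims[c][:,:,::-1])
        g=lambda i:cv2.resize(i,(400,400),interpolation=cv2.INTER_CUBIC)
        cv2.imwrite("pics/c9.png",np.hstack([g(ims["top"][140:270,210:340]),g(ims["side"][180:310,225:355])])[:,:,::-1])
```

```text
[ 0.3953 -0.2702  1.0993] 15.135807595369302
top [ 0.3947 -0.2723  1.1566] 42.98798581742065
gaps 0.0595379813697906 0.04841323728677437 zg 0.027432903048167527 centre [ 0.3965 -0.272   0.0313] lift gap 0.048433732968757574 82.587890625 t 54.8917
in, try 0 F [-0.1131 -0.4873  0.7814] pos [0.5293 0.0808 0.0545] tgt 0.5290741867869734 0.08077188451196782 0.055 t 58.9167
```

View pics/c9.png

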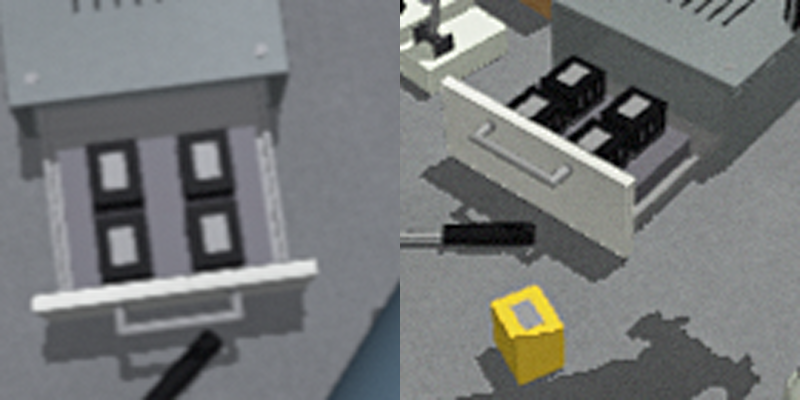

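Run:
```python
from rb import *
D=(.570,.0402,.115);c,s=np.cos(D[2]),np.sin(D[2])
move_gripper(0.0)
for sx,sy in((.036,-.045),(.036,.045),(-.036,.045),(-.036,-.045)):
    X,Y=D[0]+c*sx-s*sy,D[1]+s*sx+c*sy
    ptp(X,Y,.15,D[2]);F0=read_ft_force();ml(X,Y,.119,None,.15)
    z=.117
    while z>.102:
        ml(X,Y,z,None,.06);F=read_ft_force()-F0
        if F[2]>20:break
        z-=.0015
    print(sx,sy,"cmd",z,"tcp",read_eef_pos()[2],F,read_time_s());ml(X,Y,.15,None,.2)
```

```text
0.036 -0.045 cmd 0.102 tcp 0.10335110252276483 [-1.3378 -0.2017 -0.8974] 66.2333
0.036 0.045 cmd 0.102 tcp 0.10337270524897357 [-0.9726  0.1512  0.597 ] 69.925
-0.036 0.045 cmd 0.102 tcp 0.10338582040311292 [-1.3207 -0.3462 -0.0933] 73.5583
-0.036 -0.045 cmd 0.102 tcp 0.1033749587929157 [-1.274  -0.4329  0.4601] 77.25
```

Run:
```python
from rb import *
D=(.570,.0402,.115);c,s=np.cos(D[2]),np.sin(D[2])
print(read_finger_gap())
for sx,sy in((-.036,-.045),(-.036,.045),(.036,.045),(.036,-.045)):
    X,Y=D[0]+c*sx-s*sy,D[1]+s*sx+c*sy
    ptp(X,Y,.13,D[2]);F0=read_ft_force();ml(X,Y,.103,None,.2)
    z=.101
    while z>.068:
        ml(X,Y,z,None,.06);F=read_ft_force()-F0
        if F[2]>20:break
        z-=.002
    print(sx,sy,"cmd",z,"tcp",read_eef_pos()[2],F,read_time_s());ml(X,Y,.13,None,.25)
    if z<=.068:break
import cv2;cv2.imwrite("pics/side10.png",read_camera("side")[:,:,::-1])
```

```text
0.0004083075825653357
-0.036 -0.045 cmd 0.07099999999999998 tcp 0.07560454191222324 [ 0.523   1.0796 20.8164] 82.1667
-0.036 0.045 cmd 0.06899999999999998 tcp 0.07553450104346368 [ 0.3916  0.5999 26.1694] 87.5333
0.036 0.045 cmd 0.06899999999999998 tcp 0.07558337671951179 [-0.5791 -0.0619 23.2263] 92.85
0.036 -0.045 cmd 0.06899999999999998 tcp 0.07560208581240359 [-0.7485  1.2701 22.3364] 98.225
```

All four tops stop at the same height, so every module is fully seated. This also shows the shut fingertips sit about 17 mm above the reported TCP height. Now the drawer.

Run:
```python
from rb import *
D=(.570,.0402,.115);u=np.array([np.cos(D[2]),np.sin(D[2])])
P=lambda d:np.array(D[:2])+d*u
d=-.165
p=P(d);ml(*read_eef_pos()[:2],.2,None,.3);a=ptp(*p,.2,D[2]);ml(*p,.072,None,.2);F0=read_ft_force()
f=lambda:float((read_ft_force()-F0)[:2]@u)
while d<-.105:
    d+=.004;ml(*P(d),.070,None,.04)
    if f()<-1.5:break
print("contact",d,f(),read_eef_pos(),read_time_s())
c0=d
if d<-.105:
    for k in range(8):
        d+=.02;ml(*P(d),.070,None,.06);print(round(d-c0,3),round(f(),2),np.round(read_eef_pos()[:2],4))
        if f()<-12:break
print(read_time_s())
import cv2
for c in("top","side"):cv2.imwrite(f"pics/{c}11.png",read_camera(c)[:,:,::-1])
```

```text
contact -0.10499999999999995 1.1357192652693895 [0.4659 0.0282 0.0699] 105.875
105.875
```

Run:
```python
import cv2,numpy as np
from bench import *
ims={c:read_camera(c)[:,:,::-1] for c in("top","side")}
g=lambda i:cv2.resize(i,(400,400),interpolation=cv2.INTER_CUBIC)
cv2.imwrite("pics/c11.png",np.hstack([g(ims["top"][140:270,210:340]),g(ims["side"][160:290,200:330])]))
```

```text
(no output)
```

View pics/c11.png

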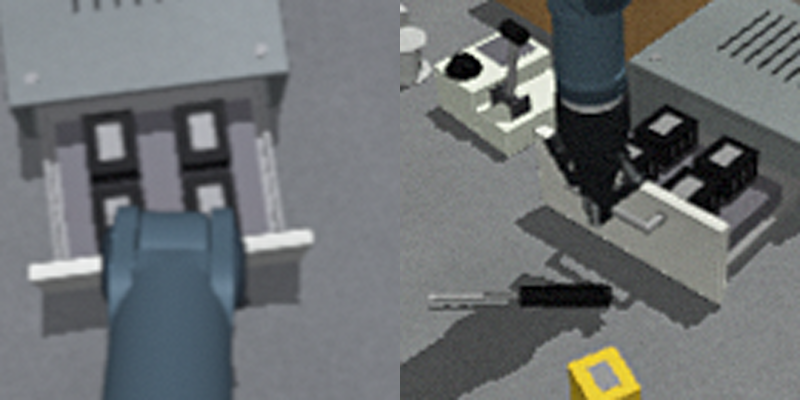

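The drawer is already moving with the push: the panel bar went from crop row 300 to 270. Friction is low. I'll continue.

Run:
```python
from rb import *
D=(.570,.0402,.115);u=np.array([np.cos(D[2]),np.sin(D[2])])
P=lambda d:np.array(D[:2])+d*u
f=lambda:float(read_ft_force()[:2]@u)
d=-.105;ml(*P(-.05),.07,None,.06);ml(*P(.005),.07,None,.06);ml(*P(.025),.07,None,.04);d=.025
print(f(),read_eef_pos(),read_time_s())
while d<.085:
    d+=.003;ml(*P(d),.070,None,.02);F=f();print(round(d,3),round(F,1),round(float((read_eef_pos()[:2]-D[:2])@u),4))
    if F<-14:break
print(read_time_s())
import cv2
ims={c:read_camera(c)[:,:,::-1] for c in("top","side")}
for c in ims:cv2.imwrite(f"pics/{c}12.png",ims[c])
```

```text
0.4032409994509592 [0.5957 0.0432 0.0702] 108.8583
0.028 0.3 0.028
0.031 -1.9 0.0304
0.034 -5.3 0.0322
0.037 -4.9 0.035
0.04 0.6 0.0416
0.043 0.0 0.0438
0.046 -0.4 0.046
0.049 -6.2 0.0459
0.052 -10.4 0.0459
0.055 -15.3 0.0458
111.8583
```

Run:
```python
from rb import *
from vis import *
u=np.array([np.cos(.115),np.sin(.115)]);p=read_eef_pos()
ml(*(p[:2]-.06*u),.07,None,.15);ml(*(p[:2]-.06*u),.25,None,.3);ptp(.48,.15,.25,0.)
ims={c:read_camera(c) for c in("top","side")}
for c in ims:cv2.imwrite(f"pics/{c}13.png",ims[c][:,:,::-1])
for c in("top","side"):
  for n,z in(("button_top",.087),("lever_knob",.1516),("lever_hinge",.058)):
    for d in tip_of(c,n)[:2]:print(c,n,np.round(d["at"],1),round(d["confidence"],2),unproj(c,d["at"],z)[:2])
ft=lambda x,y:(130+x/5-.4,175+y/5-.4)
for n,uv,z in(("HTL",(52,38),.07),("HTR",(192,40),.07),("HBL",(42,245),.07),("HBR",(190,248),.07),("LTR",(310,48),.045),("LBR",(305,250),.045),("btn",(107,210),.085),("knob",(207,135),.1516),("hinge",(247,188),.058)):
    print(n,unproj("top",ft(*uv),z)[:2])
fs=lambda x,y:(200+(x-350)/5-.4,155+y/5-.4)
for n,uv,z in(("btn",(452,132),.085),("knob",(534,76),.1516),("hinge",(530,185),.058)):print("side",n,unproj("side",fs(*uv),z)[:2])
g=lambda i,s:cv2.resize(i,s,interpolation=cv2.INTER_CUBIC)
cv2.imwrite("pics/c13.png",np.hstack([g(ims["top"][120:260,130:330],(450,315)),g(ims["side"][155:215,200:270],(350,315))])[:,:,::-1])
print(read_time_s())
```

```text
top button_top [150.9 216. ] 0.58 [0.5468 0.3705]
side button_top [219.8 177.8] 0.6 [0.5508 0.3839]
side lever_knob [237.2 168.8] 0.41 [0.5828 0.306 ]
side lever_hinge [235.7 193.9] 0.8 [0.5516 0.2896]
HTL [0.6541 0.4124]
HTR [0.6514 0.3277]
HBL [0.5274 0.4133]
HBR [0.5239 0.3254]
LTR [0.6513 0.2614]
LBR [0.5249 0.2623]
btn [0.5453 0.3708]
knob [0.5758 0.2957]
hinge [0.5616 0.2953]
side btn [0.5397 0.3685]
side knob [0.5764 0.3029]
side hinge [0.5606 0.3013]
114.3167
```

View pics/c13.png

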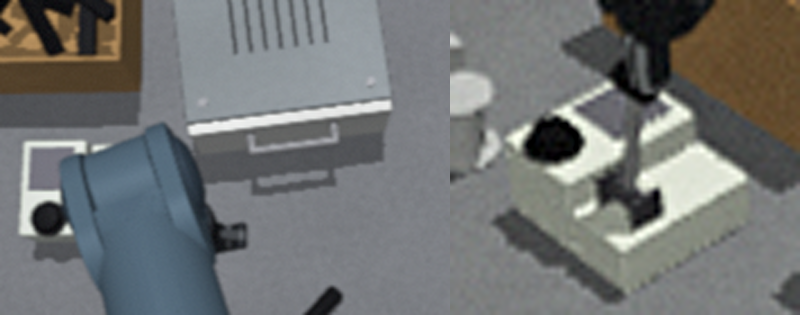

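Drawer is shut flush in the top view, and the lever is still up. Now the button.

Run:
```python
from rb import *
from vis import *
x,y=.545,.373
p=read_eef_pos();ml(p[0],p[1],.27,None,.3);a=ptp(x,y,.2,np.pi/2);print(a)
ml(x,y,.09,None,.15);F0=read_ft_force();z=.086
while z>.05:
    ml(x,y,z,None,.05);F=read_ft_force()-F0
    if F[2]>1:print(round(z,4),read_eef_pos()[2],F)
    if F[2]>11:break
    z-=.002
ml(x,y,.2,None,.25);pause(.5)
ml(x-.1,y+.1,.25,None,.3)
ims={c:read_camera(c) for c in("top","side")}
for c in ims:cv2.imwrite(f"pics/{c}14.png",ims[c][:,:,::-1])
for c in("top","side"):
  for n,z in(("lever_knob",.0663),("lever_hinge",.058)):
    for d in tip_of(c,n)[:2]:print(c,n,np.round(d["at"],1),round(d["confidence"],2),unproj(c,d["at"],z)[:2])
g=lambda i,s:cv2.resize(i,s,interpolation=cv2.INTER_CUBIC)
cv2.imwrite("pics/c14.png",np.hstack([g(ims["top"][180:250,130:210],(400,350)),g(ims["side"][155:225,195:275],(400,350))])[:,:,::-1])
print(read_time_s())
```

```text
1.5707963267948966
0.086 0.08665530116537477 [ 0.6596 -0.6721  1.9797]
0.074 0.07378900278626008 [0.2571 0.0612 1.2299]
0.068 0.06826973601689004 [-0.2691  0.3111  2.6364]
0.066 0.06621608091400044 [-0.1585  0.8012  2.4152]
0.064 0.06414750581552194 [-0.1558  0.1013  3.8407]
0.062 0.06217428946404874 [-0.3974 -0.3259  3.2134]
0.06 0.061725197681965854 [-2.8338 -1.1144 10.5701]
0.058 0.06153852814081212 [-5.0578 -2.6404 18.1687]
top lever_knob [242.5 167.7] 0.56 [0.6953 0.1018]
top lever_knob [173.8 243.8] 0.5 [0.4654 0.3065]
top lever_hinge [178.6 213.7] 0.77 [0.557  0.2964]
side lever_knob [215.2 204.2] 0.52 [0.4521 0.2858]
side lever_hinge [234.  195.9] 0.63 [0.5391 0.2845]
122.85
```

View pics/c14.png

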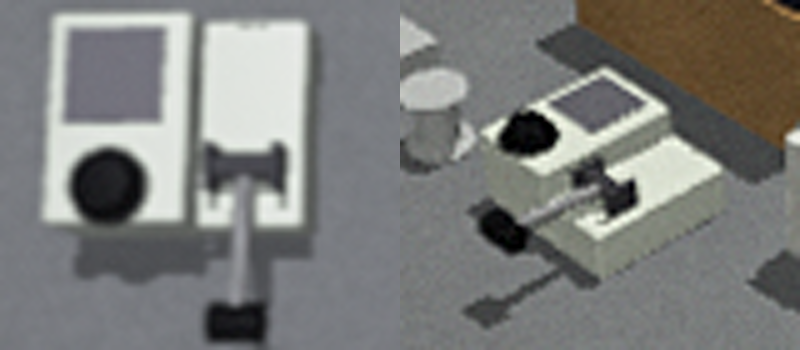

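The lever is dropped; its knob is at top px (176.8,244). Next I'll pinch the knob's ends and swing it up.

Run:
```python
from rb import *
from vis import *
k=unproj("top",(176.8,244),.0663);print(k)
x,y,a=.4645,k[1],-.02
move_gripper(.062);a=ptp(x,y,.16,a);F0=read_ft_force()
for z in(.09,.07,.055,.046,.037):
    ml(x,y,z,None,.12);F=read_ft_force()-F0
    if F[2]>8:print("touch",z,F);break
move_gripper(.02,25);g=read_finger_gap();p=read_eef_pos();print("gap",g,read_grasp_force(),p,read_ft_force()-F0,read_time_s())
if g>.028:
    # arc about hinge, constant grip offset
    th0,th1=np.radians(5),np.radians(97.5)
    c,s=np.cos(-.02),np.sin(-.02)
    for th in np.linspace(th0,th1,16)[1:]:
        dx=-.095*(np.cos(th)-np.cos(th0));dz=.095*(np.sin(th)-np.sin(th0))
        ml(p[0]+c*dx,p[1]+s*dx,p[2]+dz,None,.08);F=read_ft_force()-F0
        print(round(np.degrees(th)),np.round(F,1),round(read_finger_gap(),4))
        if np.linalg.norm(F)>30:break
print(read_time_s())
```

```text
[0.4646 0.2976 0.0663]
gap 0.03356410760526948 29.90729033946991 [0.4647 0.2981 0.0374] [-0.8644 -0.0108  0.9723] 127.1583
11 [ 0.4  0.9 -0.8] 0.0339
17 [ 0.6  0.4 -2.3] 0.0335
24 [ 1.   0.2 -0.9] 0.0331
30 [ 1.9  0.5 -1.3] 0.0333
36 [ 1.1 -0.5 -2.4] 0.0338
42 [ 2.2  1.6 -1.9] 0.0335
48 [-0.6  1.8 -1. ] 0.0335
54 [-0.9  1.6 -2.1] 0.0332
60 [-0.2  1.3 -0.8] 0.0335
67 [-1.1  2.9 -1.7] 0.0335
73 [-0.4  2.  -1.7] 0.0335
79 [-0.8  5.2 -2.2] 0.0335
85 [-1.2  3.8 -1.2] 0.0332
91 [-1.4  5.1  0.5] 0.0331
98 [-0.8  5.5  0.4] 0.0332
131.2917
```

Run:
```python
from rb import *
from vis import *
p=read_eef_pos();F0=read_ft_force()
for i in range(1,6):
    ml(p[0]+.0015*i,p[1],p[2],None,.03);F=read_ft_force()-F0;print(i,F)
    if F[0]<-4:break
move_gripper(.06);p=read_eef_pos();ml(p[0],p[1],.23,None,.2);ml(.45,.2,.25,None,.25)
pause(.5)
ims={c:read_camera(c) for c in("top","side")}
g=lambda i,s:cv2.resize(i,s,interpolation=cv2.INTER_CUBIC)
cv2.imwrite("pics/c15.png",np.hstack([g(ims["top"][100:350,110:470],(450,312)),g(ims["side"][155:225,195:275],(350,312))])[:,:,::-1])
print(read_eef_pos(),read_time_s())
```

```text
1 [-0.4089 -2.1518  0.0936]
2 [-1.2407 -0.9993 -1.4467]
3 [-1.5801 -1.2831 -1.4984]
4 [-0.9688 -1.2871 -3.6198]
5 [-1.1349 -1.1566 -3.761 ]
[0.4501 0.2    0.25  ] 135.0
```

View pics/c15.png

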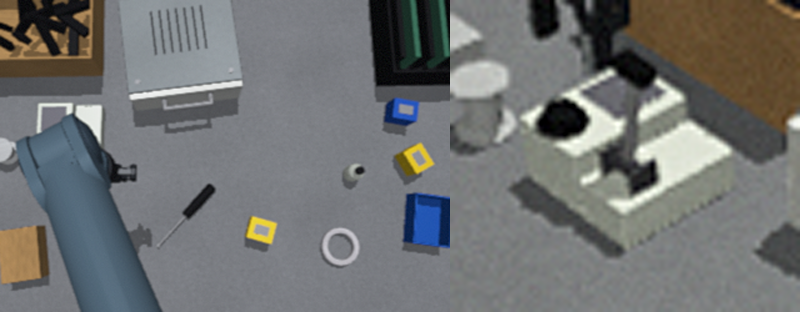

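The lever stands up on its own with its knob at crop (635,70). The drawer is shut, the bystanders are where they were, and the arm is clear. Handing in.

```bash
python3 -c "
from bench import *
print(sign_off())"
```

```text
the job is handed in; nothing more can be done
None
```

I handed the job in at about 135 s: all four modules are fully plugged, the drawer is shut past its detent, and the button dropped the lever, which now stays up again. No result came back from the hand-in.

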